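Set a circuit-board holder's jaw to the gauge mark by its thumbwheel

TASK

With a fingertip pressing lightly on top of the knurled thumbwheel of the circuit-board holder, roll the wheel, stroke by stroke, so that the sliding jaw closes in until its pointer is in line with the black line on the gauge block, then take the hand away. Work only through the wheel, never by pushing the jaw itself, and leave the jar, the bottle, the circuit board and the screwdriver where they are.

Things in the scene. Friction and masses are not known exactly. Their poses are not given: they have to be found in the camera images.
- holder: Board holder fixed to the bench: base 90 x 270 x 12 mm; on four soft feet stands its deck with a wheel housing at one end, a fixed jaw at the other, a sliding jaw between. Origin on the bench below the wheel's centre; +y along the screw from wheel to fixed jaw (base y -35 to 235 mm), +x across to the gauge-rail side, z up. Wheel cheeks (y = -22 and 22, 62 mm long in x) reach 70 mm, jaws 64 mm.
- wheel: Knurled steel thumbwheel, 48 mm diameter, 26 mm wide, between two cheeks. Origin at its centre, 58 mm above the bench; turns about the holder's y. Rolling its top towards the holder's +x closes the jaw (moves it to +y), towards -x opens it: 6 mm of jaw travel per radian, 1 mm per 4 mm rolled at the rim. It stays where left; rolling takes about 1 N at the rim.
- wheel_top (a point): Topmost point of the wheel's rim, mid-width, 82 mm above the bench, the highest point of the holder; does not turn with the wheel. The deck with wheel and jaws stands on soft feet: it begins to sink at about 1 N of push, stops after 6 mm at about 10 N and comes up again when released. 3 to 8 N is a good rolling pressure; over 25 N is too hard.
- jaw: Sliding jaw: aluminium block 80 mm (x) by 16 mm (y), top 64 mm above the bench, a black pointer bar (to 70 mm) on top. Origin on the bench plane under its middle, axes parallel to the holder's. It slides along the holder's y, driven by the wheel; the robot must not touch it.
- pointer (a point): Tip of the jaw's pointer, a black bar 5 mm wide and 30 mm long across the holder, its top 70 mm above the bench; the point is mid-width, at the top of the end next to the gauge block.
- gauge: Gauge block: white plastic, 22 x 30 x 10 mm, clamped on the rail along the holder's +x edge, a black line 5 mm wide across its top. Origin at the middle of its underside, 60 mm above the bench; axes parallel to the holder's. Fixed, but set at a different place on the rail each time.
- mark (a point): End of the black line nearest the pointer, mid-width, on top of the gauge block, 70 mm above the bench; axes parallel to the holder's. Pointer and line are in line when they have the same position along the holder's y. At the start the pointer stands 15 to 40 mm short of it, on the wheel's side (negative y).
- jar: Small amber jar with a black cap, 38 mm diameter, 45 mm high, loose; origin at the centre of its underside. Leave alone.
- bottle: White dropper bottle, 40 mm diameter, 95 mm high, loose; origin at the centre of its underside. Leave alone.
- board: Small green circuit board 45 x 75 x 6 mm lying flat on the bench, loose; origin at the centre of its underside. Leave alone.
- driver: Screwdriver 150 mm long lying on the bench, loose; origin in the middle of its underside, long axis along its x. Leave alone.

How it is judged (in metres and radians):
On the way:
1. a fingertip presses on the thumbwheel (contact force between the fingers and wheel above 1 N), for 0.2 s.
At the end, for the whole second after the job is handed in: The jaw's pointer stands within 3 mm of the middle of the gauge block's line, measured along the holder; jaw and wheel are at rest; jar, bottle, circuit board and screwdriver are within 15 mm of where they began (y of pointer in the frame of mark between -0.003 and 0.003 m and linear speed of jaw below 0.003 m/s and angular speed of wheel below 0.3 rad/s and distance of each of jar, bottle, board, driver from where it was at the start of the episode below 0.015 m); the robot touches nothing.
It fails at once if the robot touches the sliding jaw (over 0.5 N) (contact force between any of the fingers, the arm and jaw above 0.5 N).
It fails at once if the wheel is pressed harder than 25 N (contact force between any of the fingers, the arm and wheel above 25 N).
It fails at once if the jar, bottle, circuit board or screwdriver is moved more than 15 mm (distance of any of jar, bottle, board, driver from where it was at the start of the episode above 0.015 m).
It also fails if it takes over 51 s, if anything falls off the work surface, if the arm or the gripper's body presses on something with over 40 N, if the wrist force passes 120 N, or if a joint passes its speed limit or range.

ROBOT

A 6-joint arm with a two-finger parallel gripper is mounted at the origin on the work surface. World frame = base frame: x ahead of the robot, y to its left, z up, the work surface at z = 0. Lengths are in mm, angles in rad, forces in N, time in s.
With the tool pointing down it reaches from about 300 to 750 mm from the base axis. Payload 8.5 kg.
Tool frame: the origin (TCP) lies between the finger pads; the fingertips stand 14 mm ahead of it and the grasp point (between the pads) lies 5 mm behind it; z points along the fingers, y is the line along which they close (so a half turn about z gives the same grasp; the last joint's range is limited). The gripper opens to 88 mm and grips with 3 to 60 N. Pads are 18 mm wide; open, the fingers measure 123 mm over their backs; the gripper's body (75 mm by 187 mm) begins 45 mm behind the grasp point.
Start: joints at [1.09, 0.381, 1.297, -0, 1.464, -0.215], TCP at [144.467, 530.669, 252.748] pointing down, gripper open.
Joint ranges: [-3.11, 3.11], [-0.89, 2.33], [0.22, 2.48], [-1.42, 4.56], [0.17, 2.85], [-2.88, 2.88]. Speed limits (rad/s): [2.39, 2.39, 3.14, 3.14, 3.14, 3.14].

INTERFACE

Orientations are given as a unit quaternion [x, y, z, w].
In Python, from workcell import * gives the robot as it stands. Calls block until the motion is done:
- movep(position, orientation): joint-space move of the TCP to a pose.
- line_to(position, rot=None, max_speed=150): straight line of the TCP; rot=None keeps the orientation; max_speed is the mean speed in mm/s.
- goto_joints(angles): joint-space move.
- move_gripper(opening, strength=None): opening from 0.0 (shut) to 1.0 (fully open); strength is the grip in N (None keeps the last); returns when the fingers have stopped.
- wait(seconds).
- inverse_kinematics(position, orientation): joint angles nearest the present ones, or None.
- grab_frame(name): name is "scene" or "top" or "wrist"; returns a dict with "frame" (400x640x3 uint8, red, green, blue), "z_map" (400x640 float32, mm along the optical axis (not along the pixel's ray), 0 where there is no reading), "fx", "fy", "cx", "cy" (pixels), "extrinsics" (4x4, takes a point from camera to world coordinates); the wrist camera has in their place "hand_eye" (4x4, takes a point from camera to tool coordinates, whose origin is the TCP and whose axes are the flange's). Camera axes: x right, y up, looking along -z (the intrinsics and any distortion apply to the point x, -y, -z); pixel columns grow to the right and rows downward; lengths in mm; the calibration is good to about 2 mm. A picture is of the moment at which its call begins: read the wrist's pose just before it.
A pose or a line that the arm cannot do raises PlanningError and nothing moves.
- sign_off(): hands the job in; it is judged then, once.
Trained networks look in a picture, given as the dict that the camera call returned (one of the last four; its "shot" number tells which), for a name from the list of things; names that differ only in an ending like _2 or _b are one class to them, and where a whole thing is asked for, a point or a joint stands for the part that bears it (a point fixed in the world has none). Each returns a list of dicts, best first, with "confidence" (0 to 1); they miss things now and then, are a little off and sometimes report something else, mostly with a low value. They report only what shows in the picture. A call takes as long as a camera call.
- boxes_of(name, picture): "uv" ([column, row] in pixels, amid what is visible of it).
Readings, each from a call of its own:
- current_t(): time.
- current_joint_pos(): joint angles.
- current_qd(): joint speeds.
- current_tau(): joint torques, N m.
- current_eef_pos(): TCP position.
- current_ee_rot(): TCP orientation.
- current_force(): force on the tool from outside, world axes, zero at the start.
- current_ft_torque(): the same for the moment, N m.
- current_gripper_width(): opening from 0.0 (shut) to 1.0 (fully open).
- current_grasp_force(): force on a finger pad.
Only numpy, scipy, OpenCV 4.12 (cv2) and the standard library are available. Lean on these libraries where they do the work, as an engineer would, in place of code of your own. Each camera call takes 0.05 s, during which the arm holds its last target. There are 200 camera calls.

## Working session

There is one attempt and no reset: what is moved stays moved. The work goes in short steps, each a Python script; the robot and the scene stay as the last script left them, time stands still between calls to the robot, and variables do not carry over. Pictures are saved under pics/ and viewed, at most 10 in all, crops included, and the job is handed in when it is done.

```bash
mkdir -p pics; ls; cat > h.py <<'E'
from workcell import *
import numpy as np, cv2
from scipy.spatial.transform import Rotation as R
def save(p,n): cv2.imwrite('pics/'+n,p["frame"][:,:,::-1])
def ext(p):
    return np.array(p["extrinsics"])
def world(p,uv,T,z=None):
    u,v=uv
    d=np.array([(u-p["cx"])/p["fx"],-(v-p["cy"])/p["fy"],-1.])
    if z is None:
        zz=p["z_map"][int(v)-1:int(v)+2,int(u)-1:int(u)+2]; zz=zz[zz>0]
        s=np.median(zz) if zz.size else 0
    else:
        s=(z-T[2,3])/(T[:3,:3]@d)[2]
    return T[:3,:3]@(d*s)+T[:3,3]
E
python3 - <<'E'
from h import *
for n in ("top","scene"):
    p=grab_frame(n); save(p,n+"1.png"); T=ext(p)
    print(n,p["fx"],p["cx"],p["cy"],[k for k in p if k not in("frame","z_map")],T.round(3).tolist())
    for o in ("holder","wheel","wheel_top","jaw","pointer","gauge","mark","jar","bottle","board","driver"):
        for r in boxes_of(o,p)[:2]:
            print(o,np.round(r["uv"],1),round(r["confidence"],2),world(p,r["uv"],T).round(1))
print(current_t(),current_force(),current_ee_rot())
E
```

```text
pics
top 509.79430499787486 320.047262905554 196.55292012683572 ['fx', 'fy', 'cx', 'cy', 'extrinsics', 'shot'] [[-0.008, 0.983, -0.181, 412.694], [-1.0, -0.012, -0.021, -68.041], [-0.023, 0.181, 0.983, 1102.311], [0.0, 0.0, 0.0, 1.0]]
holder [331.1 208. ] 0.7 [582.3 -68.5  45.2]
wheel [383.8 213.6] 0.9 [ 564.  -174.8   80.1]
wheel_top [335.4 208.3] 0.62 [581.5 -77.5  46.1]
jaw [346.6 209.6] 0.88 [ 575.8 -100.4   62.8]
pointer [343.3 206.1] 0.59 [583.7 -93.8  59.6]
gauge [339.4 172.3] 0.55 [653.6 -86.7  68.4]
gauge [323.5 259.2] 0.18 [475.8 -51.5  42.7]
mark [340.6 174.8] 0.57 [648.1 -89.1  68.8]
jar [324.5 261.8] 0.53 [470.4 -53.5  43. ]
bottle [439.8 168.2] 0.71 [ 658.9 -294.3   70.5]
board [357.6 144.8] 0.85 [ 731.4 -129.5    2.2]
driver [338.1 174.3] 0.74 [649.7 -84.   66.9]
driver [448.4 266.9] 0.56 [ 458.4 -311.7   23.8]
scene 367.0938669680077 320.54959972168166 199.35280266393937 ['fx', 'fy', 'cx', 'cy', 'extrinsics', 'shot'] [[0.82, -0.389, 0.419, 874.47], [0.572, 0.54, -0.617, -432.105], [0.014, 0.746, 0.666, 530.575], [0.0, 0.0, 0.0, 1.0]]
holder [290.5 245. ] 0.98 [ 592.6 -108.3   41.4]
wheel [255.7 255.1] 0.75 [ 582.4 -181.2   78.5]
wheel_top [289.5 243. ] 0.75 [ 589.8 -107.5   44. ]
jaw [293.9 240.4] 0.62 [ 601.6 -109.2   60.1]
pointer [290.5 237.3] 0.89 [ 593.5 -108.2   61.9]
gauge [324.7 242.3] 0.7 [651.2 -88.9  69.1]
mark [327.2 242.2] 0.79 [654.6 -86.4  69.4]
jar [263.3 210.2] 0.6 [490.1 -64.8  35.3]
bottle [242.9 358.2] 0.67 [ 676.6 -309.9   68.1]
board [349.5 310.4] 0.69 [ 734.2 -136.8    3. ]
driver [151.6 302.6] 0.85 [ 476.3 -315.2   19.4]
1.2 [-0.37353696  0.95930974 -0.44138067] [ 1.32503285e-01  9.91182566e-01 -1.90738350e-05 -7.47397183e-07]
```

```bash
python3 - <<'E'
import cv2
a=cv2.imread('pics/top1.png')[120:300,240:480]
cv2.imwrite('pics/top1c.png',cv2.resize(a,None,fx=3.3,fy=3.3,interpolation=cv2.INTER_CUBIC))
E
```

```text
(no output)
```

View pics/top1c.png

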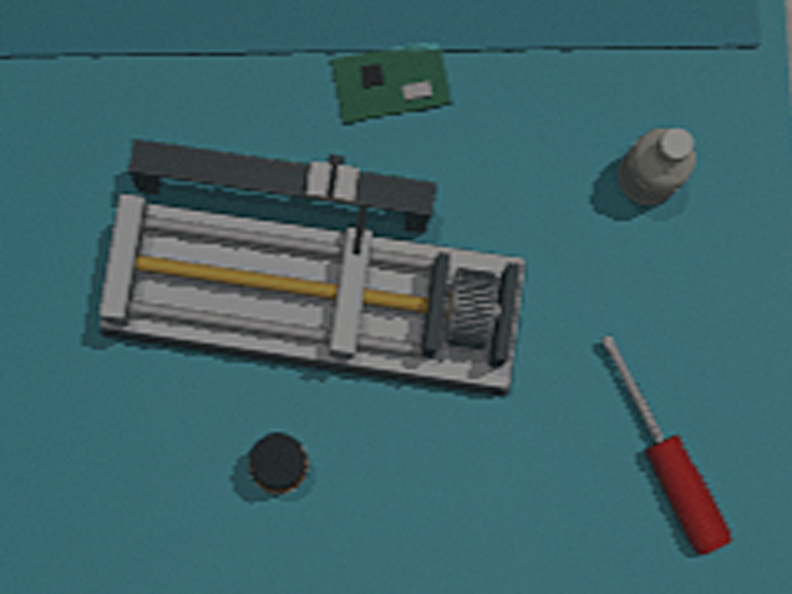

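The crop shows the wheel at crop (475,307) and the jaw with its pointer tip at about (362,207). The gauge line is at (337,180), to the left of the pointer (world +y), so the jaw has to close. Next I'll get the holder axis from the depth map and take a closer look with the wrist camera.

```bash
cat >> h.py <<'E'
def cloud(p,T):
    v,u=np.mgrid[0:400,0:640]; z=p["z_map"]
    c=np.stack([(u-p["cx"])/p["fx"]*z,-(v-p["cy"])/p["fy"]*z,-z],-1)
    return c@T[:3,:3].T+T[:3,3]
def wristT(p,pos,q):
    T=np.eye(4);T[:3,:3]=R.from_quat(q).as_matrix();T[:3,3]=pos
    return T@np.array(p["hand_eye"])
def quat(hy,s):  # tool y = s*holder x, z down
    hx=np.array([hy[1],-hy[0],0.]); z=np.array([0,0,-1.]); y=s*hx
    return R.from_matrix(np.stack([np.cross(y,z),y,z],1)).as_quat()
E
python3 - <<'E'
from h import *
p=grab_frame("top");T=ext(p);W=cloud(p,T)
def rect(m,name):
    n,l,st,_=cv2.connectedComponentsWithStats(m.astype(np.uint8))
    for i in range(1,n):
        if st[i,4]>60:
            q=W[l==i]; r=cv2.minAreaRect(q[:,:2].astype(np.float32))
            pc=np.linalg.svd(q[:,:2]-q[:,:2].mean(0),full_matrices=False)[2][0]
            print(name,st[i,4],np.round(r[0],1),np.round(r[1],1),round(r[2],2),"z",np.median(q[:,2]).round(1),"pca",(pc*np.sign(pc[1])).round(4))
z=W[...,2]; roi=(W[...,0]>480)&(W[...,0]<700)&(W[...,1]>-250)&(W[...,1]<80)
rect(roi&(z>52),"hi>52"); rect(roi&(z>74),"wheel>74"); rect(roi&(z>6),"all")
print(np.array(grab_frame("wrist")["hand_eye"]).round(3).tolist())
hy=np.array([.125,.992]);hy/=np.linalg.norm(hy)
for s in(1,-1): print(s,inverse_kinematics([566,-176,250],quat(hy,s)),inverse_kinematics([566,-176,95],quat(hy,s)))
E
```

```text
hi>52 1311 [615.3 -47.2] [196.1 120.2] 75.35 z 59.2 pca [0.4244 0.9055]
hi>52 304 [603.8  44.1] [16.7 79.4] 80.79 z 61.5 pca [-0.9878  0.156 ]
hi>52 625 [ 567.8 -175. ] [53.4 60.6] 80.94 z 68.9 pca [0.1008 0.9949]
wheel>74 196 [ 568.8 -175. ] [25.8 36.9] 81.11 z 78.4 pca [-0.994   0.1095]
all 6300 [602.7 -80.5] [267.6 127.7] 80.59 z 39.8 pca [0.2347 0.9721]
all 88 [486.4 -53.8] [35.2 12.6] 89.17 z 43.0 pca [-0.0038  1.    ]
[[-0.0, 0.96, 0.28, 72.018], [1.0, 0.001, -0.0, 0.106], [-0.0, 0.28, -0.96, -133.292], [0.0, 0.0, 0.0, 1.0]]
1 [-5.01032091e-01  4.58340510e-01  1.17781229e+00 -4.44089210e-16
  1.50543985e+00 -3.75684664e-01] [-5.01032091e-01  6.05523799e-01  1.39806671e+00 -4.44089210e-16
  1.13800214e+00 -3.75684664e-01]
-1 [-5.01032091e-01  4.58340510e-01  1.17781229e+00 -4.44089210e-16
  1.50543985e+00  2.76590799e+00] [-5.01032091e-01  6.05523799e-01  1.39806671e+00 -4.44089210e-16
  1.13800214e+00  2.76590799e+00]
```

```bash
cat >> h.py <<'E'
a=np.radians(9.1); HY=np.array([np.sin(a),np.cos(a),0]); HX=np.array([HY[1],-HY[0],0]); Q=quat(HY,1)
WH=np.array([568.,-175.,82.])
E
python3 - <<'E'
from h import *
t=WH+HY*80+HX*30; t[2]=230
movep(t,Q); move_gripper(0.0)
wait(.3)
pos,q=current_eef_pos(),current_ee_rot()
p=grab_frame("wrist");T=wristT(p,pos,q);save(p,"w1.png"); np.savez("w1.npz",T=T)
print(p["fx"],p["cx"],p["cy"])
for o,z in (("wheel",None),("pointer",70),("gauge",70),("mark",70),("jaw",64)):
    for r in boxes_of(o,p)[:2]: 
        w=world(p,r["uv"],T);print(o,np.round(r["uv"],1),round(r["confidence"],2),w.round(1), "h:",round((w-WH)@HX,1),round((w-WH)@HY,1))
print(current_t(),pos,current_force())
E
```

```text
331.2257584186253 319.2529310814693 193.60722450305406
wheel [275.9 245.6] 0.5 [ 558.1 -159.6   68.3] h: -12.2 13.6
pointer [290.1 182.6] 0.94 [ 582.9 -100.3   65.5] h: 2.9 76.1
pointer [359.9 158. ] 0.43 [649.1 -86.5  71.8] h: 66.1 100.3
gauge [359.1 158.4] 0.6 [648.4 -86.7  71.9] h: 65.4 99.9
mark [361.9 159.2] 0.66 [650.7 -87.7  72.1] h: 67.9 99.2
jaw [292.8 178.5] 0.86 [586.1 -96.8  65.7] h: 5.5 80.1
5.9667 [ 610.27941279 -100.745114    230.01570693] [-0.16635155 -0.12872817  0.59003884]
```

View pics/w1.png

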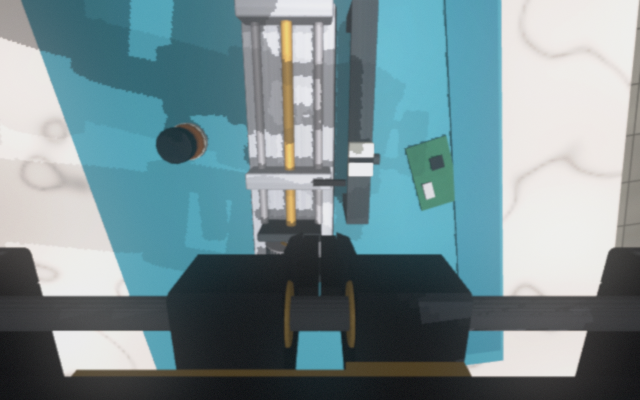

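The wrist view shows the pointer bar at about (330,182) and the gauge line at about (360,158), so the gap is about 22 mm. I'll rectify this view into the holder frame to measure it accurately.

```bash
cat >> h.py <<'E'
X0,X1,Y0,Y1,S=0,90,60,150,4   # holder-frame patch at z=70, S px/mm
def patch():
    pos,q=current_eef_pos(),current_ee_rot(); p=grab_frame("wrist"); return p,rectify(p,wristT(p,pos,q))
def rectify(p,T):
    yy,xx=np.mgrid[Y0:Y1:1/S,X0:X1:1/S]
    W=WH+xx[...,None]*HX+yy[...,None]*HY; W[...,2]=70
    c=(W-T[:3,3])@T[:3,:3]
    u=c[...,0]/-c[...,2]*p["fx"]+p["cx"]; v=-c[...,1]/-c[...,2]*p["fy"]+p["cy"]
    return cv2.remap(p["frame"],u.astype(np.float32),v.astype(np.float32),cv2.INTER_LINEAR)
E
python3 - <<'E'
from h import *
p,a=patch(); cv2.imwrite("pics/r1.png",a[:,:,::-1])
h=WH+[0,0,60.]; h[2]=125
movep(h,Q); wait(.3)
p,b=patch(); cv2.imwrite("pics/r2.png",np.hstack([a,b])[:,:,::-1]); save(p,"w2.png")
print(current_t(),current_eef_pos(),current_force())
E
```

```text
6.9667 [ 568.46098257 -174.57148237  125.66691977] [-0.56190388  0.00800231  0.41775697]
```

View pics/r2.png

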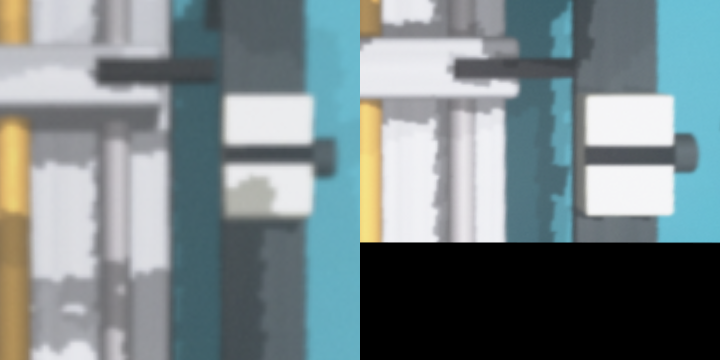

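View pics/w2.png

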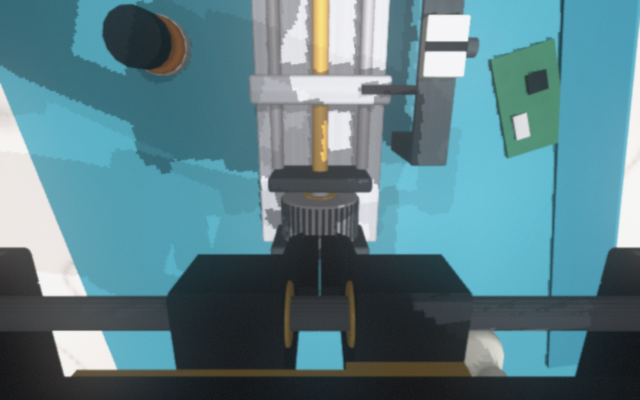

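Both rectified views agree: pointer y is about 77.3 mm and the mark is about 98.6 mm. That leaves a gap of about 21.3 mm, or about 85 mm of rolling at the rim. The wheel is centred under the fingers. Next is the first stroke, pressing under force guidance.

```bash
cat >> h.py <<'E'
def box(g,lo,hi):
    f=np.convolve(g,np.ones(5*S)/(5*S),"same"); i0,i1=int((lo-Y0)*S),int((hi-Y0)*S)
    i=i0+int(np.argmin(f[i0:i1])); w=slice(max(i-4*S,0),i+4*S+1); s=g[w]; k=np.clip((s.min()+s.max())/2-s,0,None)
    return Y0+(np.arange(len(g))[w]@k/k.sum()+.5)/S
def gap():
    p,a=patch(); g=cv2.cvtColor(a,cv2.COLOR_RGB2GRAY).astype(float)
    P=box(g[:,28*S:38*S].mean(1),70,108); M=box(g[:,61*S:74*S].mean(1),94,103)
    return M-P,P,M
def at(x,z): 
    t=WH+HX*x; t[2]=z+14; return t   # z = fingertip height
def stroke(x0,x1,F=4.5,v=35):
    line_to(at(x0,87),max_speed=120); wait(.15); f0=np.mean([current_force()[2] for _ in range(3)])
    z=84.5; f=0
    while z>77 and f<F:
        z-=.75; line_to(at(x0,z),max_speed=20); f=np.mean([current_force()[2] for _ in range(3)])-f0
    if f<1.5: print("no contact",z,f)
    line_to(at(x1,z),max_speed=v); f2=current_force()
    line_to(at(x1,88),max_speed=80)
    print("z",z,"f",round(f,2),"end f",np.round(f2,2),"t",round(current_t(),2))
E
python3 - <<'E'
from h import *
print(gap()); stroke(-9,9); wait(.1); print(gap(),current_t())
E
```

```text
(np.float64(21.789423320837457), np.float64(77.09446894278524), np.float64(98.8838922636227))
z 79.25 f 5.7 end f [1.27 0.46 6.  ] t 10.27
(np.float64(17.330551007701942), np.float64(81.6270694252609), np.float64(98.95762043296284)) 10.4167
```

The first stroke moved the jaw 4.5 mm with no slip. I'll repeat strokes until the gap is closed.

```bash
python3 - <<'E'
from h import *
g=gap()[0]
for _ in range(6):
    if abs(g)<0.6: break
    s=np.clip(4*g,-18,18); stroke(-s/2,s/2); wait(.1); r=gap(); g=r[0]; print(np.round(r,2))
t=WH+HY*80+HX*30; t[2]=230
line_to(at(0,140)); movep(t,Q); wait(.3); print(np.round(gap(),2),current_t(),current_force())
p,a=patch(); cv2.imwrite("pics/r3.png",a[:,:,::-1])
E
```

```text
z 79.25 f 5.52 end f [1.12 0.51 5.77] t 13.66
[12.93 86.01 98.94]
z 78.5 f 5.22 end f [1.44 0.93 6.14] t 17.26
[ 8.51 90.46 98.96]
z 80.0 f 4.61 end f [-0.51 -0.29  4.16] t 20.34
[ 4.09 94.89 98.98]
z 79.25 f 4.99 end f [1.77 0.82 5.  ] t 23.62
[-0.   98.95 98.95]
[-1.34 99.91 98.57] 25.1583 [-0.58000708 -0.44288337  0.53771788]
```

View pics/r3.png

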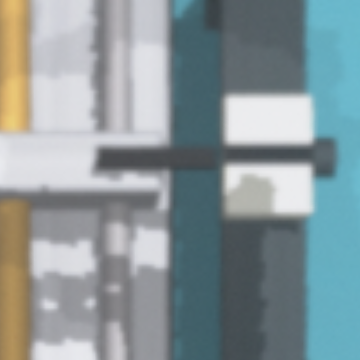

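The pointer is in line with the gauge line to within about 1 mm: rows 157 and 154 at 4 px/mm. The hand is clear, so I'm handing the job in.

```bash
python3 -c "
from h import *
print(sign_off(),current_t())"
```

```text
the job is handed in; nothing more can be done
the job is handed in; nothing more can be done
```

The job is handed in: five light strokes on the wheel brought the jaw's pointer in line with the gauge line, about 1 mm past it at most (limit 3 mm), and the hand is clear; the judge's verdict was not shown.

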